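Expose a printing plate: load the tray, shut it, hold the spring shutter open at the mark

TASK

Put the wooden printing block with the green plate into the open tray of the exposure box, lying flat with its plate up, let go of it, and slide the tray fully home. Only then pull the orange spring-return shutter handle on top of the box out towards the robot until its pointer stands inside the red mark, and finish while still holding it there: it springs back if released. Leave everything else on the table where it is.

Things in the scene. Friction and masses are not known exactly. Their poses are not given: they have to be found in the camera images.
- block_center (a point): centre (half-way up) of the loose wooden printing block with the GREEN plate on top, 70 (x) x 45 (y) x 30 (z) mm, about 90 g, lying plate up on the table at the left or right of the box; x along its length, z up through the plate
- tray_in (a point): centre of the tray's inner floor. The tray is an open aluminium drawer, inside 150 (x) x 130 (y) mm, side walls 6 mm thick standing 35 mm over this floor, with a blue front panel (154 wide, 15 thick, 70 high, its top 62 mm over this floor) at its -x end. The floor is 18 mm above the table. Axes as the box: -x points out of the box towards the robot, y to the left along its front, z up. Starts pulled out, all but the last 5 to 25 mm of it clear of the box
- tray_front (a point): middle of the outer face of the tray's blue front panel, 66 mm above the table, 14 mm below the panel's top edge: push here towards +x of the tray to shut it; 29 mm below the box's roof. Axes as the box
- tray (a joint): how far the tray is pulled out, m: 0 fully home (panel flat against the box's front), 0.15 fully out; light drawer friction of 1 to 2 N, stays where it is left
- shutter_handle (a point): grip point in the orange shutter handle on the box's roof, moving with it: an upright paddle 16 (x) x 40 (y) x 50 mm (7 to 57 mm above the roof); this point is on its axis 34 mm above the roof (129 mm above the table), 2 mm above the paddle's middle. Below it a steel foot 50 (x) x 38 (y), 7 mm high; a flat pointer reaches out at its +y side, 60 mm from the axis. Axes as the box; it slides along -x (out, towards the robot)
- shutter (a joint): how far the shutter is pulled out, m: 0 shut, stop at 0.09. A spring pulls it back: about 3 N at 0 rising by 0.6 N per 10 mm to about 8 N; springs shut when let go
- mark_line (a point): the red mark, a painted band 10 mm wide (along the slide) on the white scale beside the slide at +y. This point is where shutter_handle lies when the pointer is at the band's middle (the band itself is 66 mm to +y and 34 mm lower, on the roof). 40 to 68 mm from the shut position. Axes as the box
- unit: the grey UV exposure box, fixed: 240 (x) x 260 (y) x 95 mm high; origin at the centre of its underside; its front is at x = -120 mm, facing the robot; the tray slides in at the middle of the front and the shutter slides on the roof along x, at y = 0
- spare_center (a point): centre of a second, like block with a WHITE plate, on the other side of the box: leave alone
- mug: blue mug, radius 40, 90 mm high, origin under its centre: leave alone
- glass: drinking glass, radius 35, 100 mm high, origin under its centre: leave alone
- pinkpot: pink paint jar, radius 33, 80 mm high, origin under its centre: leave alone
- ochrepot: orange-yellow paint jar, radius 33, 80 mm high, origin under its centre: leave alone
- knife: palette knife lying flat, 190 mm long: leave alone

How it is judged:
By the outcome, as a careful person would: the job done as asked, in the order asked, and still so for the second after the job is handed in, while the arm keeps its last pose, push and grip.
It also fails if it takes over 64 s, if anything falls off the work surface, if the arm or the gripper's body presses on something with over 40 N, if the wrist force passes 120 N, or if a joint passes its speed limit or range.

ROBOT

A 7-joint arm with a two-finger parallel gripper is mounted at the origin on the work surface. World frame = base frame: x ahead of the robot, y to its left, z up, the work surface at z = 0. Lengths are in m, angles in rad, forces in N, time in s.
With the tool pointing down it reaches from about 0.425 to 0.925 m from the base axis. Payload 6.8 kg.
Tool frame: the origin (TCP) lies on the mounting face of the last link; the fingertips stand 173 mm ahead of it and the grasp point (between the pads) lies 155 mm ahead of it; z points along the fingers, y is the line along which they close (so a half turn about z gives the same grasp; the last joint's range is limited). The gripper opens to 85 mm and grips with 20 to 120 N. Pads are 22 mm wide; open, the fingers measure 114 mm over their backs; the gripper's body (76 mm by 85 mm) begins 54 mm behind the grasp point. The pads swing forward as they close: fully open they stand 13 mm farther back than shut.
Start: joints at [-1.397, 0.477, 0.022, 1.555, -0.011, 1.109, -0.083], TCP at [0.188, 0.648, 0.405] pointing down, gripper open.
Joint ranges: [-2.96, 2.96], [-0.34, 2.1], [-1.41, 1.46], [0.24, 2.44], [-1.37, 4.51], [0.17, 1.92], [-2.96, 2.96]. Speed limits (rad/s): [2.39, 2.39, 3.14, 3.14, 3.14, 3.14, 3.14].

INTERFACE

Orientations are given as a unit quaternion [w, x, y, z].
In Python, from station import bot gives the robot as it stands. The module is installed in compiled form; this text tells all that it offers.
- The arm moves only by the shell command python3 -m pendant 'ROWS' [FORCE]. ROWS is JSON, a list of rows, each a list of 5 numbers: the finger opening in m, from 0 to 0.0854, then the shift along the tool's x, y, z in m, then the turn about the tool's z in degrees. In form: [[jaw, x, y, z, yaw], ...]. A call has 1 to 12 rows; each row shifts and turns the commanded pose from where the row before left it, along the tool's axes as they then stand; what a row does not reach is not made up. A row lasts 1/12 s, in which the tool goes at most 41.7 mm and 7.16 degrees, less where a joint would pass 70% of its speed; a pose out of reach is approached as far as the arm can. A call with a gripper value outside its range is refused whole. The fingers move at their own pace and stop on an object; FORCE is the grip in N (left out, the last holds). Time passes only in rows, so rows that do not move let the fingers close. It gives the time, the measured TCP pose, the force, the opening and the grip force at its end, in the units of the state.
- bot.get_obs(): the state, without advancing time (a new reading comes with each control period).
- bot.read_camera(name): name is "scene" or "top" or "wrist"; returns (picture, depth): 480x640x3 uint8, blue, green, red; 480x640 float32, m along the optical axis (not along the pixel's ray), 0 where there is no reading.
- bot.camera_model(name): a dict with "intrinsics" (3x3 intrinsics, pixels), "dist_coeffs" ([k1, k2, p1, p2, k3] as OpenCV has them; the pictures are not rectified), "R" (3x3) and "t" (3): a world point X has camera coordinates R X + t. Camera axes: x right, y down, z forward; pixel columns grow to the right and rows downward; lengths in m; the calibration is good to about 2 mm. A picture is of the moment at which its call begins: read the wrist's pose just before it. camera_model takes no time and is no camera call; for the wrist camera it gives the pose at the moment of the call.
- bot.hand_in(): hands the job in; it is judged then, once.
Trained networks look in the newest picture that a camera, given by its name, has taken for a name from the list of things; names that differ only in an ending like _2 or _b are one class to them, and where a whole thing is asked for, a point or a joint stands for the part that bears it (a point fixed in the world has none). Each returns a list of dicts, best first, with "score" (0 to 1); they miss things now and then, are a little off and sometimes report something else, mostly with a low value. They report only what shows in the picture. A call takes as long as a camera call.
- bot.boxes_of(name, camera): "at" ([column, row] in pixels, amid what is visible of it).
- bot.trace(name, camera): "mask" (480x640 bool, what is visible of it) and "at" ([column, row] in pixels, amid what is visible of it).
- bot.pinpoint(name, camera): "at" ([column, row] in pixels: a listed point, or the origin of a listed thing).
The state is a dict: "t": time; "q": joint angles; "joint_vel": joint speeds; "joint_torque": joint torques, N m; "eef_pos": TCP position; "tool_rot": TCP orientation; "contact_force": force on the tool from outside, world axes, zero at the start; "torque": the same for the moment, N m; "gripper_width": opening from 0.0 (shut) to 1.0 (fully open); "grasp_force": force on a finger pad.
Only numpy, scipy, OpenCV 4.12 (cv2) and the standard library are available. Lean on these libraries where they do the work, as an engineer would, in place of code of your own. Each camera call takes 0.05 s, during which the arm holds its last target. There are 200 camera calls.

## Working session

There is one attempt and no reset: what is moved stays moved. The work goes in short steps, Python scripts to look and compute and a shell command to move; the robot and the scene stay as the last step left them, time stands still between calls to the robot, and variables do not carry over. Pictures are saved under pics/ and viewed, at most 10 in all, crops included, and the job is handed in when it is done.

```bash
mkdir -p pics; cat > h.py <<'E'
import numpy as np, cv2
from station import bot
np.set_printoptions(precision=4,suppress=True)
def cam(n):
    m=bot.camera_model(n); return np.array(m["intrinsics"]),np.array(m["dist_coeffs"]),np.array(m["R"]),np.array(m["t"])
def ray(n,px,m=None):
    K,d,R,t=m or cam(n)
    u=cv2.undistortPoints(np.array([[px]],float),K,d)[0,0]
    return -R.T@t, R.T@np.array([u[0],u[1],1.])
def onz(n,px,z,m=None):
    o,d=ray(n,px,m); return o+d*(z-o[2])/d[2]
def bydepth(n,px,D,m=None):
    o,d=ray(n,px,m); c,r=map(int,np.round(px)); w=D[max(r-2,0):r+3,max(c-2,0):c+3]; w=w[w>0]
    return o+d*np.median(w) if len(w) else None
def proj(n,X,m=None):
    K,d,R,t=m or cam(n)
    return cv2.projectPoints(np.array(X,float).reshape(-1,3),cv2.Rodrigues(R)[0],t,K,d)[0][:,0]
E
python3 - <<'E'
from h import *
o=bot.get_obs(); print({k:np.round(v,3) for k,v in o.items()})
for n in ["scene","top"]:
    im,D=bot.read_camera(n); cv2.imwrite(f"pics/{n}0.png",im)
    for k,z in [("block_center",.015),("spare_center",.015),("tray_in",.018),("tray_front",.066),("shutter_handle",.129),("mark_line",.129),("unit",0),("mug",0),("glass",0),("pinkpot",0),("ochrepot",0),("knife",0)]:
        r=bot.pinpoint(k,n)
        for q in r[:2]: print(n,k,round(q["score"],2),np.round(q["at"],1),onz(n,q["at"],z))
E
```

```text
{'t': np.float64(0.0), 'q': array([-1.397,  0.478,  0.022,  1.556, -0.011,  1.109, -0.083]), 'joint_vel': array([ 0.001,  0.   , -0.001,  0.   ,  0.002,  0.   , -0.001]), 'joint_torque': array([ -0.001, -59.646,   1.608, -28.119,   0.012,   0.01 ,  -0.   ]), 'eef_pos': array([0.188, 0.648, 0.404]), 'tool_rot': array([-0.   ,  0.14 ,  0.99 , -0.001]), 'contact_force': array([-0.452, -0.175, -0.545]), 'torque': array([-0.018,  0.023,  0.04 ]), 'grasp_force': np.float64(0.0), 'gripper_width': np.float64(1.002)}
scene block_center 0.69 [422.6 238.5] [0.4692 0.349  0.015 ]
scene spare_center 0.62 [215.5 235.5] [ 0.4612 -0.3358  0.015 ]
scene tray_in 0.96 [293.  252.7] [ 0.5407 -0.0719  0.018 ]
scene tray_front 0.88 [289.1 223.6] [ 0.4559 -0.0874  0.066 ]
scene shutter_handle 0.87 [289.6 263.1] [ 0.6881 -0.0665  0.129 ]
scene unit 0.72 [291.5 304.7] [ 0.7358 -0.0651  0.    ]
scene mug 0.77 [443.6 293.3] [0.6872 0.3877 0.    ]
scene mug 0.67 [289.6 306.2] [ 0.7414 -0.0703  0.    ]
scene glass 0.84 [186.1 282. ] [ 0.6523 -0.3972  0.    ]
scene pinkpot 0.74 [487.  255.1] [0.528  0.5498 0.    
[... 449 characters left out ...]
 [ 0.6524 -0.3867  0.018 ]
top tray_front 0.74 [348.1 275.3] [ 0.4611 -0.08    0.066 ]
top shutter_handle 0.93 [341.2 176.7] [ 0.6904 -0.06    0.129 ]
top shutter_handle 0.27 [178.5 275.7] [0.4557 0.3158 0.129 ]
top unit 0.89 [341.8 169.3] [ 0.7404 -0.0691  0.    ]
top unit 0.35 [523.  256.8] [ 0.5127 -0.5393  0.    ]
top mug 0.56 [166.9 191.6] [0.6791 0.387  0.    ]
top glass 0.77 [467.3 202.5] [ 0.6544 -0.3972  0.    ]
top pinkpot 0.97 [107.  245.2] [0.5378 0.538  0.    ]
top pinkpot 0.65 [466.5 199.9] [ 0.6613 -0.3953  0.    ]
top ochrepot 0.59 [524.  257.1] [ 0.5119 -0.5419  0.    ]
top knife 0.64 [392.  331.5] [ 0.322  -0.1956  0.    ]
top knife 0.63 [167.7 192.2] [0.6775 0.3848 0.    ]
```

View pics/top0.png

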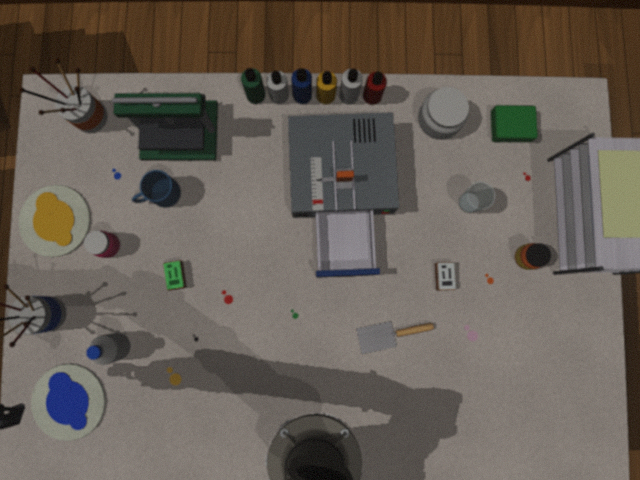

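View pics/scene0.png

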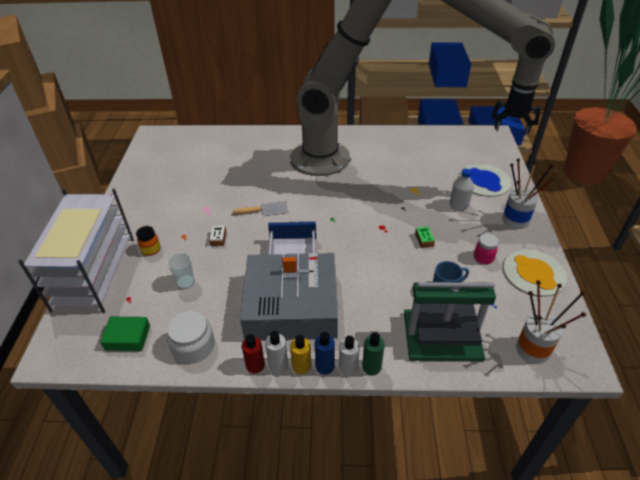

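```bash
cat >> h.py <<'E'
from scipy.spatial.transform import Rotation as Ro
def tool():
    o=bot.get_obs(); q=o["tool_rot"]; return np.array(o["eef_pos"]),Ro.from_quat([q[1],q[2],q[3],q[0]]).as_matrix()
def go(X,yaw):
    """needed shift in tool axes (mm) for TCP to X and turn (deg) so tool y lies along world heading yaw+90 (mod 180)"""
    p,R=tool(); a=np.degrees(np.arctan2(R[1,1],R[0,1]))-90
    t=-((yaw-a+90)%180-90)
    print("now",p,"yaw",round(a,1),"shift mm",np.round(R.T@(np.array(X)-p)*1000,1),"turn",round(t,1))
def rect(n,mask,z,m=None):
    c=max(cv2.findContours(mask.astype(np.uint8),0,2)[0],key=cv2.contourArea)[:,0].astype(float)
    P=np.array([onz(n,p,z,m)[:2] for p in c]).astype(np.float32)*1000
    r=cv2.minAreaRect(P); b=cv2.boxPoints(r); e=max((b[1]-b[0],b[2]-b[1]),key=np.linalg.norm)
    return np.array(r[0])/1000,np.array(r[1]),(np.degrees(np.arctan2(e[1],e[0]))+90)%180-90
E
python3 - <<'E'
from h import *
im,D=bot.read_camera("top")
for k,z in [("block_center",.03),("spare_center",.03),("unit",.095)]:
    for q in bot.trace(k,"top")[:2]: print(k,round(q["score"],2),q["at"],rect("top",q["mask"],z))
go([.464,.353,.4],0)
E
```

```text
block_center 0.69 [175.1, 275.9] (array([0.4618, 0.3514]), array([70.1129, 50.303 ]), np.float32(9.798645))
spare_center 0.93 [445.2, 273.2] (array([ 0.4629, -0.3247]), array([48.1783, 68.689 ]), np.float32(-1.2003784))
unit 0.96 [342.6, 182.0] (array([ 0.6575, -0.0709]), array([401.4435, 265.5803]), np.float32(3.4686356))
now [0.1877 0.6484 0.4047] yaw -16.1 shift mm [-347.6 -206.9    4.7] turn -16.1
```

```bash
python3 -m pendant '[[0.085,-0.029,-0.0172,0,0],[0.085,-0.029,-0.0172,0,0],[0.085,-0.029,-0.0172,0,0],[0.085,-0.029,-0.0172,0,0],[0.085,-0.029,-0.0172,0,0],[0.085,-0.029,-0.0172,0,0],[0.085,-0.029,-0.0172,0,0],[0.085,-0.029,-0.0172,0,0],[0.085,-0.029,-0.0172,0,0],[0.085,-0.029,-0.0172,0,0],[0.085,-0.029,-0.0172,0,0],[0.085,-0.029,-0.0172,0,0]]' 60
python3 -m pendant '[[0.085,0,0,0.02,-6.5],[0.085,0,0,0.02,-6.5],[0.085,0,0,0.02,-6.5],[0.085,0,0,0.02,-6.5],[0.085,0,0,0,0],[0.085,0,0,0,0]]'
cat > look.py <<'E'
from h import *
import sys
m=cam("wrist"); im,D=bot.read_camera("wrist"); cv2.imwrite(f"pics/{sys.argv[1]}.png",im)
for k,z in [a.split("=") for a in sys.argv[2:]]:
    z=float(z)
    for q in bot.pinpoint(k,"wrist")[:2]: print(k,round(q["score"],2),np.round(q["at"]),"onz",onz("wrist",q["at"],z,m),"depth",bydepth("wrist",q["at"],D,m))
E
python3 look.py w1 block_center=.015
python3 - <<'E'
from h import *
m=cam("wrist")
for q in bot.trace("block_center","wrist")[:2]: print(q["score"],q["at"],rect("wrist",q["mask"],.03,m))
go([.4642,.353,.18],9.8)
E
```

```text
t: 2.5
eef_pos: [0.4655, 0.352, 0.405]
tool_rot: [0.0, 0.14, 0.99, 0.0]
contact_force: [-0.5, 0.2, -0.9]
gripper_width: 0.993
grasp_force: 0.0
t: 3.0
eef_pos: [0.4645, 0.353, 0.3242]
tool_rot: [-0.001, -0.084, 0.996, -0.001]
contact_force: [0.4, -0.3, 0.8]
gripper_width: 0.997
grasp_force: 0.0
block_center 0.71 [329. 227.] onz [0.4607 0.3555 0.015 ] depth [0.4567 0.3547 0.03  ]
0.76 [329.6, 223.2] (array([0.4581, 0.3569]), array([72.2456, 44.3451]), np.float32(10.430527))
0.45 [326.6, 411.4] (array([0.6321, 0.3855]), array([63.6762, 35.0922]), np.float32(87.65823))
now [0.4651 0.3538 0.3262] yaw 9.7 shift mm [  1.3  -0.8 146.2] turn -0.1
```

View pics/w1.png

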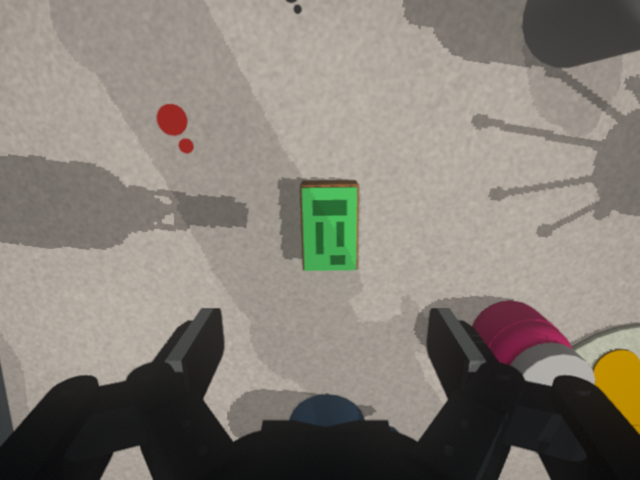

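```bash
python3 - <<'E'
from h import *
go([.459,.3562,.176],10.3)
E
```

```text
now [0.4651 0.3538 0.3262] yaw 9.7 shift mm [  5.9   3.2 150.2] turn -0.6
```

```bash
python3 -m pendant '[[0.085,0.005,0.003,0.02,-0.5],[0.085,0,0,0.03,0],[0.085,0,0,0.03,0],[0.085,0,0,0.03,0],[0.085,0,0,0.025,0],[0.085,0,0,0.015,0],[0.085,0,0,0,0],[0.04,0,0,0,0],[0.03,0,0,0,0],[0.03,0,0,0,0],[0.03,0,0,0,0],[0.03,0,0,0,0]]' 50
python3 -m pendant '[[0.03,0,0,0,0],[0.03,0,0,0,0],[0.03,0,0,0,0],[0.03,0,0,0,0]]'
```

```text
t: 4.15
eef_pos: [0.4599, 0.3561, 0.1767]
tool_rot: [0.001, -0.09, 0.996, 0.001]
contact_force: [-0.2, -0.7, 7.0]
gripper_width: 0.517
grasp_force: 52.4
t: 4.48
eef_pos: [0.4599, 0.3561, 0.1767]
tool_rot: [0.001, -0.09, 0.996, 0.001]
contact_force: [0.1, -0.8, 7.8]
gripper_width: 0.519
grasp_force: 52.4
```

```bash
python3 -m pendant '[[0.03,0,0,-0.02,0],[0.03,0,0,-0.035,0],[0.03,0,0,-0.035,0],[0.03,0,0,-0.035,0],[0.03,0,0,-0.035,0],[0.03,0,0,-0.03,7],[0.03,0,0,0,0]]'
python3 - <<'E'
from h import *
go([.545,-.072,.366],3)
E
```

```text
t: 5.07
eef_pos: [0.4607, 0.3564, 0.3723]
tool_rot: [0.004, -0.026, 1.0, 0.004]
contact_force: [0.8, 0.4, -0.0]
gripper_width: 0.516
grasp_force: 51.6
now [0.4607 0.3564 0.3723] yaw 3.0 shift mm [ -61.9 -432.2    3.3] turn -0.0
```

```bash
python3 -m pendant '[[0.03,-0.0052,-0.036,0,0],[0.03,-0.0052,-0.036,0,0],[0.03,-0.0052,-0.036,0,0],[0.03,-0.0052,-0.036,0,0],[0.03,-0.0052,-0.036,0,0],[0.03,-0.0052,-0.036,0,0],[0.03,-0.0052,-0.036,0,0],[0.03,-0.0052,-0.036,0,0],[0.03,-0.0052,-0.036,0,0],[0.03,-0.0052,-0.036,0,0],[0.03,-0.0052,-0.036,0,0],[0.03,-0.0052,-0.036,0,0]]'
python3 -m pendant '[[0.03,0,0,0,0],[0.03,0,0,0,0],[0.03,0,0,0,0]]'
python3 look.py w2 tray_in=.018 tray_front=.066 shutter_handle=.129 mark_line=.129 unit=0 block_center=.2
```

```text
t: 6.07
eef_pos: [0.5464, -0.0739, 0.365]
tool_rot: [0.0, -0.029, 1.0, 0.0]
contact_force: [1.1, 0.1, -1.2]
gripper_width: 0.516
grasp_force: 51.5
t: 6.32
eef_pos: [0.5464, -0.0718, 0.3646]
tool_rot: [-0.0, -0.029, 1.0, 0.0]
contact_force: [-0.7, 0.7, -1.7]
gripper_width: 0.516
grasp_force: 51.6
tray_in 0.57 [322. 219.] onz [ 0.5462 -0.0739  0.018 ] depth [ 0.5462 -0.0739  0.0179]
tray_front 0.61 [320. 119.] onz [ 0.461  -0.0799  0.066 ] depth [ 0.4613 -0.0797  0.0798]
block_center 0.91 [323. 320.] onz [ 0.5447 -0.0723  0.2   ] depth [ 0.5344 -0.0728  0.2179]
```

View pics/w2.png

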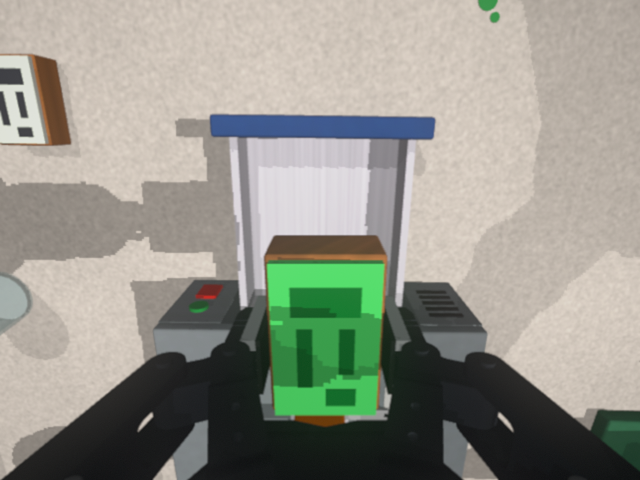

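```bash
python3 - <<'E'
from h import *
m=cam("wrist")
for p in [(212,115),(434,118),(211,136),(434,138),(241,225),(404,225)]: print(p,onz("wrist",p,.08 if p[1]<200 else .053,m))
K=m
for q in bot.trace("tray_front","wrist")[:1]: print(q["score"],q["at"],q["mask"].sum(),rect("wrist",q["mask"],.08,m))
E
```

```text
(212, 115) [ 0.4635 -0.1522  0.08  ]
(434, 118) [ 0.4565 -0.0026  0.08  ]
(211, 136) [ 0.4772 -0.1533  0.08  ]
(434, 138) [ 0.4694 -0.0006  0.08  ]
(241, 225) [ 0.5468 -0.1397  0.053 ]
(404, 225) [ 0.5388 -0.0068  0.053 ]
0.84 [315.6, 180.9] 25724 (array([ 0.5318, -0.0739]), array([146.6089, 152.4862]), np.float32(-86.68773))
```

```bash
python3 - <<'E'
from h import *
go([.540,-.0735,.197],3)
E
```

```text
now [ 0.5467 -0.0715  0.3647] yaw 3.4 shift mm [  6.8  -1.6 167.7] turn 0.4
```

```bash
python3 -m pendant '[[0.03,0.007,-0.0016,0.02,0.4],[0.03,0,0,0.03,0],[0.03,0,0,0.03,0],[0.03,0,0,0.03,0],[0.03,0,0,0.03,0],[0.03,0,0,0.02,0],[0.03,0,0,0.007,0],[0.03,0,0,0,0],[0.03,0,0,0,0]]'
```

```text
t: 7.47
eef_pos: [0.5402, -0.0742, 0.1981]
tool_rot: [0.0, -0.026, 1.0, -0.0]
contact_force: [0.8, -0.8, -1.7]
gripper_width: 0.517
grasp_force: 51.8
```

```bash
python3 -m pendant '[[0.03,0,0,0.001,0],[0.03,0,0,0.001,0],[0.03,0,0,0.001,0],[0.03,0,0,0,0]]'; python3 -m pendant '[[0.05,0,0,0,0],[0.06,0,0,0,0],[0.065,0,0,0,0],[0.065,0,0,0,0],[0.065,0,0,0,0],[0.065,0,0,0,0],[0.065,0,0,-0.01,0],[0.065,0,0,-0.03,0],[0.065,0,0,-0.04,0],[0.065,0,0,-0.04,0],[0.065,0,0,-0.04,0],[0.065,0,0,0,0]]'
python3 look.py w3 tray_in=.018 tray_front=.066 block_center=.033
python3 - <<'E'
from h import *
m=cam("wrist")
for q in bot.trace("block_center","wrist")[:1]: print(q["score"],q["at"],rect("wrist",q["mask"],.048,m))
go([.425,-.078,.28],3)
E
```

```text
t: 7.8
eef_pos: [0.5399, -0.0741, 0.1951]
tool_rot: [0.0, -0.026, 1.0, 0.0]
contact_force: [0.3, 0.6, -1.0]
gripper_width: 0.52
grasp_force: 51.8
t: 8.8
eef_pos: [0.5421, -0.075, 0.3632]
tool_rot: [0.007, -0.025, 1.0, -0.0]
contact_force: [1.5, -1.4, 1.1]
gripper_width: 0.763
grasp_force: 0.0
tray_front 0.87 [326. 119.] onz [ 0.4604 -0.0787  0.066 ] depth [ 0.4605 -0.0787  0.0791]
block_center 0.91 [326. 214.] onz [ 0.5372 -0.074   0.033 ] depth [ 0.5335 -0.0743  0.048 ]
0.62 [327.9, 212.1] (array([ 0.5266, -0.0727]), array([68.468 , 43.4205]), np.float32(2.9387512))
now [ 0.5392 -0.074   0.3538] yaw 3.0 shift mm [114.    1.9  74. ] turn -0.0
```

View pics/w3.png

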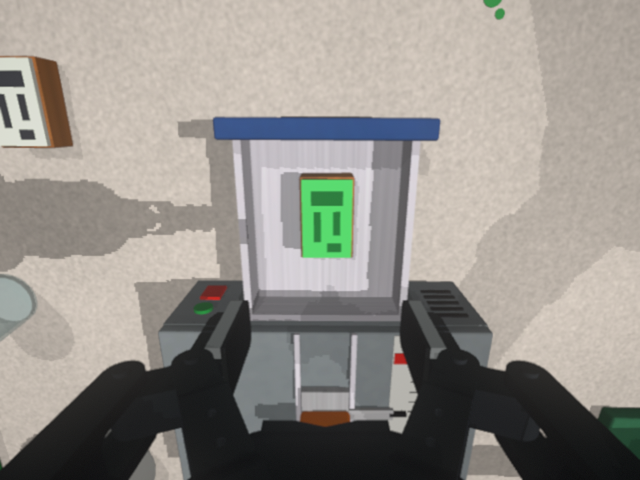

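```bash
python3 -m pendant '[[0,0.02,0.0005,0,0],[0,0.03,0.001,0,0],[0,0.03,0,0,0],[0,0.03,0,0,0],[0,0,0,0,0],[0,0,0,0.02,0],[0,0,0,0.03,0],[0,0,0,0.03,0],[0,0,0,0.03,0],[0,0,0,0.02,0],[0,0,0,0,0],[0,0,0,0,0]]'
python3 - <<'E'
from h import *
go([.449,-.0787,.221],3)
E
```

```text
t: 10.05
eef_pos: [0.4293, -0.0784, 0.2235]
tool_rot: [-0.002, -0.026, 1.0, -0.0]
contact_force: [0.2, 0.4, 0.1]
gripper_width: -0.007
grasp_force: 0.0
now [ 0.4293 -0.0784  0.2235] yaw 2.9 shift mm [-19.7  -1.3   2.4] turn -0.1
```

```bash
python3 -m pendant '[[0,-0.005,-0.001,0.002,0],[0,-0.005,0,0,0],[0,-0.005,0,0,0],[0,-0.005,0,0,0],[0,-0.006,0,0,0],[0,-0.008,0,0,0],[0,-0.01,0,0,0],[0,-0.01,0,0,0],[0,-0.01,0,0,0],[0,-0.01,0,0,0],[0,-0.01,0,0,0],[0,-0.01,0,0,0]]'
python3 -m pendant '[[0,-0.01,0,0,0],[0,-0.01,0,0,0],[0,-0.01,0,0,0],[0,-0.01,0,0,0],[0,-0.01,0,0,0],[0,-0.008,0,0,0],[0,-0.005,0,0,0],[0,0,0,0,0]]'
```

```text
t: 11.05
eef_pos: [0.5249, -0.0745, 0.2226]
tool_rot: [-0.0, -0.026, 1.0, -0.0]
contact_force: [-2.5, -1.9, -0.4]
gripper_width: 0.003
grasp_force: 1.1
t: 11.72
eef_pos: [0.5882, -0.0707, 0.2228]
tool_rot: [0.001, -0.026, 1.0, 0.0]
contact_force: [0.0, -0.2, -0.5]
gripper_width: -0.004
grasp_force: 0.0
```

```bash
python3 -m pendant '[[0,-0.002,0,0,0],[0,-0.002,0,0,0],[0,-0.002,0,0,0],[0,0,0,0,0]]';python3 -m pendant '[[0,-0.002,0,0,0],[0,-0.002,0,0,0],[0,0,0,0,0]]'
```

```text
t: 12.05
eef_pos: [0.5911, -0.0709, 0.2223]
tool_rot: [-0.003, -0.026, 1.0, 0.0]
contact_force: [-6.6, 0.4, 4.8]
gripper_width: -0.002
grasp_force: 3.4
t: 12.3
eef_pos: [0.5923, -0.0711, 0.2216]
tool_rot: [-0.006, -0.025, 1.0, 0.001]
contact_force: [-17.0, 0.9, 12.0]
gripper_width: -0.001
grasp_force: 8.5
```

```bash
python3 -m pendant '[[0,0.01,0,0,0],[0,0.02,0,0,0],[0,0,0,-0.03,0],[0.02,0,0,-0.04,0],[0.07,0,0,-0.04,0],[0.07,0,0,-0.04,0],[0.07,-0.02,0,-0.03,0],[0.07,-0.03,0,0,0],[0.07,-0.02,0,0,0],[0.07,0,0,0,0],[0.07,0,0,0,0]]'
python3 look.py w4 tray_front=.066 shutter_handle=.129 mark_line=.129
```

```text
t: 13.22
eef_pos: [0.637, -0.0683, 0.4024]
tool_rot: [0.0, -0.026, 1.0, -0.0]
contact_force: [-1.1, 0.3, -0.1]
gripper_width: 0.822
grasp_force: 0.0
tray_front 0.72 [320. 184.] onz [ 0.6032 -0.074   0.066 ] depth [ 0.6013 -0.0739  0.0791]
tray_front 0.19 [321. 291.] onz [ 0.7047 -0.0683  0.066 ] depth [ 0.6828 -0.0689  0.1115]
shutter_handle 0.75 [325. 305.] onz [ 0.6858 -0.0658  0.129 ] depth [ 0.6825 -0.066   0.1354]
```

View pics/w4.png

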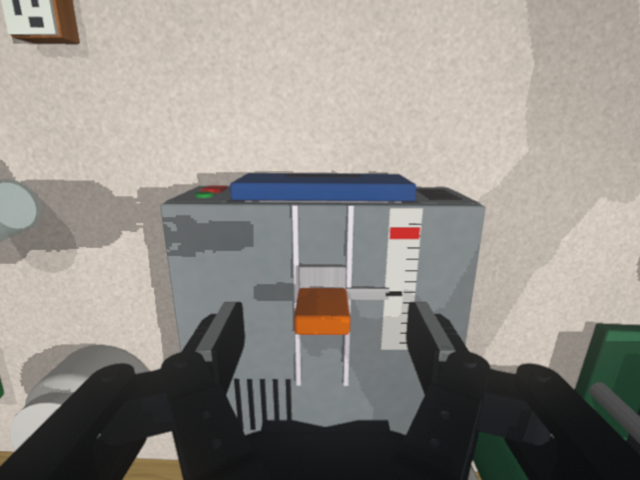

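```bash
python3 - <<'E'
from h import *
m=cam("wrist"); im,D=bot.read_camera("wrist")
print("cam",ray("wrist",(320,240),m)[0])
for p,z in [((323,323),.152),((297,315),.152),((350,314),.152),((405,233),.0955),((393,294),.1),((370,293),.1),((405,227),.0955),((405,239),.0955),((295,215),.097),((298,380),.097)]:
    print(p,onz("wrist",p,z,m),bydepth("wrist",p,D,m))
hsv=cv2.cvtColor(im,cv2.COLOR_BGR2HSV)
red=((hsv[...,0]<6)|(hsv[...,0]>174))&(hsv[...,1]>170)&(hsv[...,2]>90); red[:, :380]=0; red[260:]=0
ys,xs=np.nonzero(red); print("red",xs.min(),xs.max(),ys.min(),ys.max(),xs.mean(),ys.mean(),red.sum())
blk=(hsv[...,2]<45); blk[:, :384]=0; blk[:, 408:]=0; blk[:285]=0; blk[302:]=0
ys,xs=np.nonzero(blk); print("blk",xs.min(),xs.max(),ys.min(),ys.max(),xs.mean(),ys.mean(),blk.sum())
# handle points by depth
org=(hsv[...,0]>5)&(hsv[...,0]<18)&(hsv[...,1]>150); org[:270]=0; org[345:]=0; org[:,:280]=0; org[:,370:]=0
P=np.array([bydepth("wrist",(x,y),D,m) for y,x in zip(*np.nonzero(org))]); T=P[P[:,2]>.149]; print("top face",T.min(0),T.max(0),T.mean(0),len(T))
F=P[(P[:,2]<.145)&(P[:,2]>.11)]; print("front face",F.mean(0),F.min(0),F.max(0))
go([.687,-.066,.286],3)
E
```

```text
cam [ 0.5566 -0.0727  0.3716]
(323, 323) [ 0.686  -0.0675  0.152 ] [ 0.6861 -0.0675  0.1519]
(297, 315) [ 0.6806 -0.0859  0.152 ] [ 0.6842 -0.0862  0.1458]
(350, 314) [ 0.678  -0.0492  0.152 ] [ 0.6839 -0.048   0.1413]
(405, 233) [ 0.6336 -0.004   0.0955] [ 0.6334 -0.0042  0.0964]
(393, 294) [ 0.6861 -0.0088  0.1   ] [ 0.6865 -0.0086  0.0991]
(370, 293) [ 0.6861 -0.0283  0.1   ] [ 0.6862 -0.0282  0.0998]
(405, 227) [ 0.6286 -0.0046  0.0955] [ 0.6286 -0.0046  0.0956]
(405, 239) [ 0.6387 -0.0034  0.0955] [ 0.6385 -0.0036  0.0963]
(295, 215) [ 0.6229 -0.0931  0.097 ] [ 0.6228 -0.0931  0.0973]
(298, 380) [ 0.7795 -0.0865  0.097 ] [ 0.7795 -0.0865  0.097 ]
red 391 418 230 239 404.8970588235294 234.52941176470588 272
blk 400 400 295 295 400.0 295.0 1
top face [ 0.6819 -0.0873  0.149 ] [ 0.6975 -0.048   0.1522] [ 0.689  -0.0674  0.1514] 1069
front face [ 0.6824 -0.068   0.1284] [ 0.6813 -0.0865  0.11  ] [ 0.6849 -0.0493  0.145 ]
now [ 0.6359 -0.069   0.4026] yaw 2.9 shift mm [-51.3   0.3 116.5] turn -0.1
```

```bash
python3 -m pendant '[[0.085,-0.02,-0.001,0,0],[0.085,-0.02,0,0,0],[0.085,-0.0138,0,0.02,0],[0.085,0,0,0.03,0],[0.085,0,0,0.03,0],[0.085,0,0,0.025,0],[0.085,0,0,0.0115,0],[0.085,0,0,0,0],[0.085,0,0,0,0]]' 80
python3 - <<'E'
from h import *
go([.6895,-.0674,.286],3)
E
```

```text
t: 14.22
eef_pos: [0.6904, -0.067, 0.2867]
tool_rot: [-0.0, -0.026, 1.0, -0.0]
contact_force: [-0.3, -0.1, 0.3]
gripper_width: 0.994
grasp_force: 0.0
now [ 0.6904 -0.067   0.2867] yaw 2.9 shift mm [ 1.  -0.3  0.7] turn -0.1
```

```bash
python3 -m pendant '[[0.06,0,0,0.001,0],[0.045,0,0,0,0],[0.03,0,0,0,0],[0.03,0,0,0,0],[0.03,0,0,0,0],[0.03,0,0,0,0],[0.03,0,0,0,0],[0.03,0,0,0,0]]' 80
python3 - <<'E'
from h import *
m=cam("wrist");im,D=bot.read_camera("wrist"); cv2.imwrite("pics/w5.png",im)
print(bot.pinpoint("mark_line","wrist")[:1])
E
```

```text
t: 14.88
eef_pos: [0.6908, -0.0677, 0.2869]
tool_rot: [0.001, -0.025, 1.0, -0.0]
contact_force: [-2.2, -1.7, 5.4]
gripper_width: 0.455
grasp_force: 81.8
[]
```

View pics/w5.png

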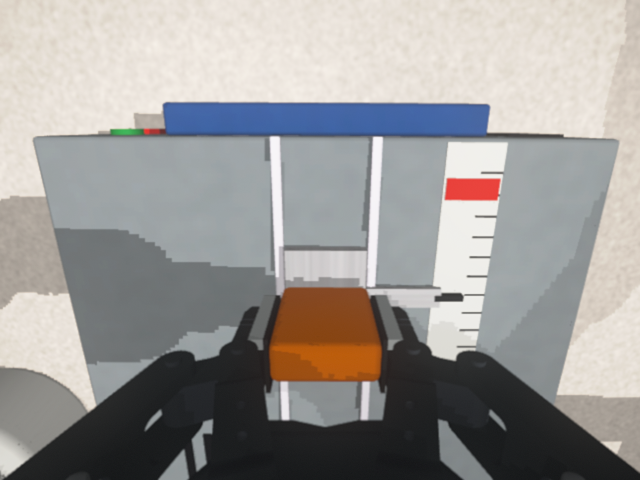

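```bash
cat > gap.py <<'E'
from h import *
m=cam("wrist"); im,D=bot.read_camera("wrist"); hsv=cv2.cvtColor(im,cv2.COLOR_BGR2HSV)
d=np.array([np.cos(.051),np.sin(.051)])
red=((hsv[...,0]<6)|(hsv[...,0]>174))&(hsv[...,1]>150)&(hsv[...,2]>100); red[:,:400]=0
ys,xs=np.nonzero(red); print("red",xs.min(),xs.max(),ys.min(),ys.max())
s=[onz("wrist",(x,y),.0957,m)[:2]@d*1000 for x,y in zip(xs,ys)]; print("band",min(s),max(s),np.mean(s))
blk=(hsv[...,2]<60); blk[:,:436]=0; blk[:,463:]=0; blk[320:]=0; blk[:150]=0
ys,xs=np.nonzero(blk); print("blk",xs.min(),xs.max(),ys.min(),ys.max(),len(xs)); s2=[onz("wrist",(x,y),.0995,m)[:2]@d*1000 for x,y in zip(xs,ys)]; print("pointer",min(s2),max(s2),np.mean(s2))
E
python3 gap.py
```

```text
red 446 499 179 199
band 629.2955059821223 638.3893763217603 633.752145179468
blk 443 460 294 295 16
pointer 684.2838696727713 684.8340475743611 684.323546385074
```

```bash
python3 -m pendant '[[0.03,0.003,0,0,0],[0.03,0.006,0,0,0],[0.03,0.006,0,0,0],[0.03,0.006,0,0,0],[0.03,0.006,0,0,0],[0.03,0.006,0,0,0],[0.03,0.006,0,0,0],[0.03,0.006,0,0,0],[0.03,0.004,0,0,0],[0.03,0.0025,0,0,0],[0.03,0,0,0,0],[0.03,0,0,0,0]]' 80
python3 - <<'E'
from h import *
im,D=bot.read_camera("wrist"); cv2.imwrite("pics/w6.png",im)
E
```

```text
t: 16.03
eef_pos: [0.6404, -0.0701, 0.2869]
tool_rot: [0.003, -0.026, 1.0, -0.0]
contact_force: [4.8, -2.4, 3.8]
gripper_width: 0.459
grasp_force: 81.6
```

View pics/w6.png

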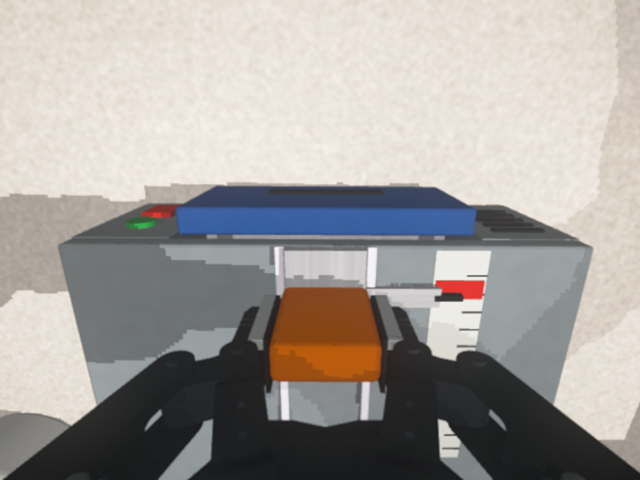

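```bash
python3 gap.py; python3 - <<'E'
from h import *
m=cam("wrist"); d=np.array([np.cos(.051),np.sin(.051)])
for z in (.0975,.0995,.1005): print(z,[round(onz("wrist",(450,r),z,m)[:2]@d*1000,1) for r in (293,297,300)])
im,D=bot.read_camera("wrist"); print([bydepth("wrist",(c,297),D,m) for c in (415,430,450)])
for r in (281,299): print(onz("wrist",(475,r),.0955,m)[:2]@d*1000)
E
```

```text
red 436 483 281 298
band 629.4062535709652 638.6989264291644 633.1598286527225
blk 436 461 294 299 80
pointer 634.5770993336711 637.2854910392243 635.732073008933
0.0975 [np.float64(635.1), np.float64(637.3), np.float64(638.9)]
0.0995 [np.float64(634.1), np.float64(636.2), np.float64(637.9)]
0.1005 [np.float64(633.6), np.float64(635.7), np.float64(637.3)]
[array([ 0.6383, -0.0263,  0.0997]), array([ 0.6379, -0.019 ,  0.0997]), array([ 0.6373, -0.0094,  0.1   ])]
629.5600720368228
639.3993250070818
```

```bash
python3 -m pendant '[[0.03,0.001,0,0,0],[0.03,0.001,0,0,0],[0.03,0,0,0,0],[0.03,0,0,0,0],[0.03,0,0,0,0]]' 80
python3 gap.py; python3 - <<'E'
from h import *
im,D=bot.read_camera("wrist"); a=im[220:340,340:540]
im2,_=bot.read_camera("top"); b=im2[90:300,260:440]
c=np.zeros((480,800,3),np.uint8); c[:240,:400]=cv2.resize(a,(400,240)); c[:420,430:790]=cv2.resize(b,(360,420)); cv2.imwrite("pics/f.png",c)
E
```

```text
t: 16.6
eef_pos: [0.6386, -0.0701, 0.2869]
tool_rot: [0.003, -0.026, 1.0, -0.0]
contact_force: [6.0, -1.5, 2.8]
gripper_width: 0.46
grasp_force: 81.5
red 436 483 284 301
band 629.1798011477214 638.5291932336535 632.9828571422262
blk 436 461 294 299 45
pointer 632.7378200168363 635.4313267548871 633.268215209821
```

View pics/f.png

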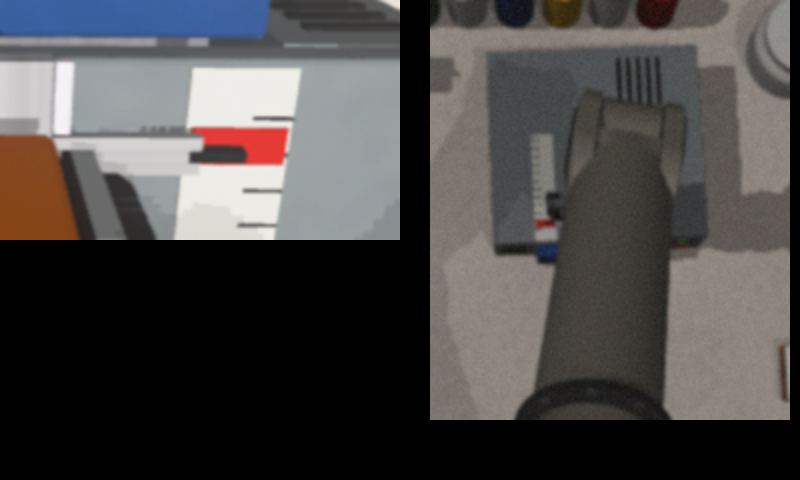

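```bash
python3 - <<'E'
from h import *
m=cam("wrist"); im,D=bot.read_camera("wrist")
for c in (250,400):
  for r in range(180,262,4):
    o,d=ray("wrist",(c,r),m); print(c,r,o+d*D[r,c],im[r,c])
E
```

```text
250 180 [ 0.5994 -0.1261 -0.0008] [223 231 237]
250 184 [ 0.6021 -0.1259 -0.    ] [221 228 235]
250 188 [ 0.6029 -0.1235  0.0119] [125 118 119]
250 192 [ 0.6027 -0.1204  0.0276] [96 70 62]
250 196 [ 0.6027 -0.1177  0.0407] [93 70 61]
250 200 [ 0.6024 -0.1151  0.0536] [94 68 58]
250 204 [ 0.6023 -0.1129  0.0646] [93 67 56]
250 208 [ 0.6022 -0.111   0.0744] [93 66 54]
250 212 [ 0.6032 -0.11    0.0793] [152  92  60]
250 216 [ 0.605  -0.1098  0.0802] [161  98  61]
250 220 [ 0.6073 -0.11    0.0794] [162  97  58]
250 224 [ 0.6096 -0.1101  0.079 ] [161  97  58]
250 228 [ 0.6117 -0.1101  0.0791] [160  95  57]
250 232 [ 0.6137 -0.1101  0.0795] [161  96  56]
250 236 [ 0.616  -0.1102  0.0791] [143  85  50]
250 240 [ 0.6387 -0.123   0.0172] [161 155 159]
250 244 [ 0.6171 -0.1083  0.0888] [90 87 84]
250 248 [ 0.6176 -0.1074  0.093 ] [126 125 119]
250 252 [ 0.6189 -0.107   0.0951] [163 160 154]
250 256 [ 0.6209 -0.107   0.0954] [164 161 156]
250 260 [ 0.6234 -0.1073  0.0941] [163 161 155]
400 180 [ 0.5937 -0.0188  0.0006] [220 227 233]
400 184 [ 0.5967 -0.0183 -0.0003] [214 223 230]
400 188 [ 0.59
[... 179 characters left out ...]
0.5986 -0.0306  0.0621] [92 66 54]
400 208 [ 0.5988 -0.0326  0.072 ] [91 64 52]
400 212 [ 0.5993 -0.0339  0.0791] [142  87  58]
400 216 [ 0.6011 -0.034   0.0805] [165  99  61]
400 220 [ 0.6035 -0.0334  0.0791] [164  99  60]
400 224 [ 0.6057 -0.0331  0.0786] [162  99  60]
400 228 [ 0.6072 -0.0334  0.0809] [159  96  58]
400 232 [ 0.6097 -0.0328  0.0797] [159  96  58]
400 236 [ 0.6116 -0.0328  0.0805] [152  91  55]
400 240 [ 0.6329 -0.0178  0.0184] [156 151 155]
400 244 [ 0.6138 -0.0339  0.0873] [91 88 85]
400 248 [ 0.6139 -0.0351  0.0933] [111 108 105]
400 252 [ 0.6157 -0.035   0.094 ] [161 158 152]
400 256 [ 0.6171 -0.0352  0.0957] [165 162 156]
400 260 [ 0.6192 -0.0349  0.0956] [167 164 158]
```

```bash
python3 -c "
from station import bot
print(bot.hand_in())"
```

```text
the job is handed in; nothing more can be done
None
```

The job is handed in: the green block lies flat, plate up, in the tray and is released. The tray is pushed home against its stop (17 N, panel within about 1 mm of the box by depth). The shutter handle is still held, with its pointer inside the red mark.

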